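Slide the assortment case home between the guides

TASK

Push the red assortment case flat along the bench, through the narrow gap between the two upright orange guides, until it rests squarely against the metal stop at the back of the yellow bay. Only push it with the fingers, never lift or tip it, leave everything else on the bench where it stands, and draw the hand clear at the end.

Things in the scene. Friction and masses are not known exactly. Their poses are not given: they have to be found in the camera images.
- case: part to push: closed flat red plastic case with a pale translucent lid, two black latches on its -x side, 100 mm long (its x), 96 wide (y), 38 high, upright sides, 0.3-0.65 kg, loose. Origin: centre of underside, z up. Starts on the robot's side of the gap, up to 70 mm off its middle line and turned up to 0.5 rad from the bay's x; it ends with its x along the bay's x
- bay: fixed steel fitting, turned up to 0.2 rad. Origin on the bench mid-gap between two upright orange plates (guides): 40 mm long (x -20 to +20 mm), 6 thick, 45 high, inner faces at y = +-52 mm, so 4 mm to spare each side of the case; 4 mm high feet out to |y| = 92 mm. x runs through the gap away from the robot, y left, z up. Yellow floor at bench height, no step
- stop (a point): middle of the front face of the back stop, an upright metal strip 32 mm high and 332 mm long across the back of the bay, fixed to it; this point is at x = +128 mm, y = 0 in the bay's frame, 16 mm above the bench. The case touches the stop when its origin is at x = +78 mm in the bay's frame. Foot of the stop reaches 32 mm behind it
- left_bin (a point): fixed blue bin of bolts, part of the bay, left behind the guides: 98 mm (bay's x) by 90 mm by 55 mm high; point at the centre of its underside (78 mm, +121 mm in the bay's frame)
- right_bin (a point): the same on the right (78 mm, -121 mm in the bay's frame)
- tin: bystander: orange can, 60 mm across, 65 mm high, standing to the left of the case; origin centre of underside
- spanner: bystander: spanner 160 mm long lying on the bench to the right of the case; origin about its middle, x along it
- spray: bystander: red spray can, 60 mm across, 190 mm high; origin centre of underside
- bluebottle: bystander: blue bottle, 68 mm across, 190 mm high; origin centre of underside
- carton: bystander: cardboard bin of bolts 130 x 90 x 60 mm; origin centre of underside
- tape: bystander: black tape roll lying flat, 90 mm across, 24 mm high; origin centre of underside
- box: bystander: green box 70 x 110 x 35 mm, near the robot on the right; origin centre of underside

How it is judged:
By the outcome, as a careful person would: the job done as asked, in the order asked, and still so for the second after the job is handed in, with the robot touching nothing.
It also fails if it takes over 54 s, if anything falls off the work surface, if the arm or the gripper's body presses on something with over 40 N, if the wrist force passes 120 N, or if a joint passes its speed limit or range.

ROBOT

A 6-joint arm with a two-finger parallel gripper is mounted at the origin on the work surface. World frame = base frame: x ahead of the robot, y to its left, z up, the work surface at z = 0. Lengths are in m, angles in rad, forces in N, time in s.
With the tool pointing down it reaches from about 0.25 to 0.725 m from the base axis. Payload 4 kg.
Tool frame: the origin (TCP) lies at the very end of the fingers, on their centre line; the grasp point (between the pads) lies 19 mm behind it; z points along the fingers, y is the line along which they close (so a half turn about z gives the same grasp; the last joint's range is limited). The gripper opens to 85 mm and grips with 20 to 120 N. Pads are 22 mm wide; open, the fingers measure 114 mm over their backs; the gripper's body (76 mm by 85 mm) begins 54 mm behind the grasp point. The pads swing forward as they close: fully open they stand 13 mm farther back than shut.
Start: joints at [1.315, 0.241, 0.005, 1.335, 0, 1.571], TCP at [0.127, 0.484, 0.203] pointing down, gripper open.
Joint ranges: [-2.72, 2.72], [-1.05, 1.87], [-1.09, 1.28], [-1.99, 2.15], [-1.42, 1.44], [-3.14, 3.14]. Speed limits (rad/s): [2.79, 2.79, 3.14, 3.14, 3.14, 3.14].

INTERFACE

Orientations are given as a unit quaternion [x, y, z, w].
In Python, from workcell import bot, vision, workorder, boxes_of gives the robot as it stands.
- The arm moves only by the tool send_rows, never from a script. Its argument "motion" is text: rows parted by semicolons, each of 5 numbers parted by spaces: the closure, from -1 (fully open) to 1 (shut), so that 0 is half open, then the shift along the tool's x, y, z in cm, then the turn about the tool's z in rad. In form: claw x y z twist; .... A call has 1 to 5 rows; each row is the pose to reach, as a shift and turn from the pose commanded when the call began, along the tool's axes at that moment; what a row does not reach only later rows make up. A row lasts 1/10 s, in which the tool goes at most 50 mm and 8.59 degrees, less where a joint would pass 70% of its speed; a pose out of reach is approached as far as the arm can. A call with a gripper value outside its range is refused whole. The fingers move at their own pace and stop on an object; the grip force is fixed at half the most. Time passes only in rows, so rows that repeat a pose let the fingers close. It gives the time, the measured TCP pose, the force, the opening and the grip force at its end, in the units of the state.
- bot.get_obs(): the state, without advancing time (a new reading comes with each control period).
- vision.camera(name): name is "side" or "top" or "wrist"; returns the picture (384x512x3 uint8, red, green, blue); there is no depth.
- vision.camera_model(name): a dict with "fov_y" (degrees; the focal length in pixels is half the picture's height over the tangent of half this angle, whatever the lens; pixels are square), "cx", "cy" (the principal point, pixels), "world_from_camera" (4x4, takes a point from camera to world coordinates); the wrist camera has in their place "hand_eye" (4x4, takes a point from camera to tool coordinates, whose origin is the TCP and whose axes are the flange's). Camera axes: x right, y down, z forward; pixel columns grow to the right and rows downward; lengths in m; the calibration is good to about 2 mm. A picture is of the moment at which its call begins: read the wrist's pose just before it. camera_model takes no time and is no camera call.
- workorder.job_done(): hands the job in; it is judged then, once.
Trained networks look in the newest picture that a camera, given by its name, has taken for a name from the list of things; names that differ only in an ending like _2 or _b are one class to them, and where a whole thing is asked for, a point or a joint stands for the part that bears it (a point fixed in the world has none). Each returns a list of dicts, best first, with "conf" (0 to 1); they miss things now and then, are a little off and sometimes report something else, mostly with a low value. They report only what shows in the picture. A call takes as long as a camera call.
- boxes_of(camera, target): "rect" ([centre column, centre row, width, height] in pixels, round what is visible of it).
The state is a dict: "clock": time; "joint_pos": joint angles; "joint_vel": joint speeds; "tau": joint torques, N m; "eef_pos": TCP position; "tool_rot": TCP orientation; "ft_force": force on the tool from outside, world axes, zero at the start; "ft_torque": the same for the moment, N m; "grip_width": finger opening in m; "grasp_force": force on a finger pad.
Only numpy, scipy, OpenCV 4.12 (cv2) and the standard library are available. Lean on these libraries where they do the work, as an engineer would, in place of code of your own. Each camera call takes 0.05 s, during which the arm holds its last target. There are 200 camera calls.

## Working session

There is one attempt and no reset: what is moved stays moved. The work goes in short steps, Python scripts to look and compute and a tool call to move; the robot and the scene stay as the last step left them, time stands still between calls to the robot, and variables do not carry over. Pictures are saved under pics/ and viewed, at most 10 in all, crops included, and the job is handed in when it is done.

Besides the shell and the picture viewer there is one more tool, called after "Request:" as name(argument=value, ...) on one line, values as JSON. send_rows: Moves the arm, as the interface text tells. Its arguments: {"type":"object","properties":{"motion":{"type":"string"}},"required":["motion"]}

```bash
ls; mkdir -p pics; python3 - <<'E'
from workcell import bot, vision, boxes_of
import cv2, numpy as np
for c in ("top","side"):
    im=vision.camera(c); cv2.imwrite(f"pics/{c}0.png",cv2.resize(im[:,:,::-1],(800,600),interpolation=cv2.INTER_CUBIC)); np.save(f"{c}0.npy",im)
    m=vision.camera_model(c); print(c,m['fov_y'],m['cx'],m['cy'],np.round(m['world_from_camera'],4).tolist(), {k:v for k,v in m.items() if k not in('fov_y','cx','cy','world_from_camera')})
    
o=bot.get_obs();print(o['clock'],o['eef_pos'],o['tool_rot'])
E
```

```text
pics
top 52.805146155491144 254.24627921162508 192.59152019843117 [[0.0235, -0.9884, 0.1502, 0.3278], [-0.9994, -0.0273, -0.0234, -0.0273], [0.0272, -0.1495, -0.9884, 1.2211], [0.0, 0.0, 0.0, 1.0]] {}
side 42.410722644138694 249.44845032659543 189.44426076822046 [[0.9971, -0.0453, 0.0614, 0.4268], [-0.0763, -0.5758, 0.814, -1.2556], [-0.0015, -0.8163, -0.5776, 0.8969], [0.0, 0.0, 0.0, 1.0]] {}
0.1 [0.12633197 0.48314407 0.20201758] [ 1.27545068e-01  9.91832346e-01 -9.14482216e-04 -1.29105114e-04]
```

View pics/top0.png

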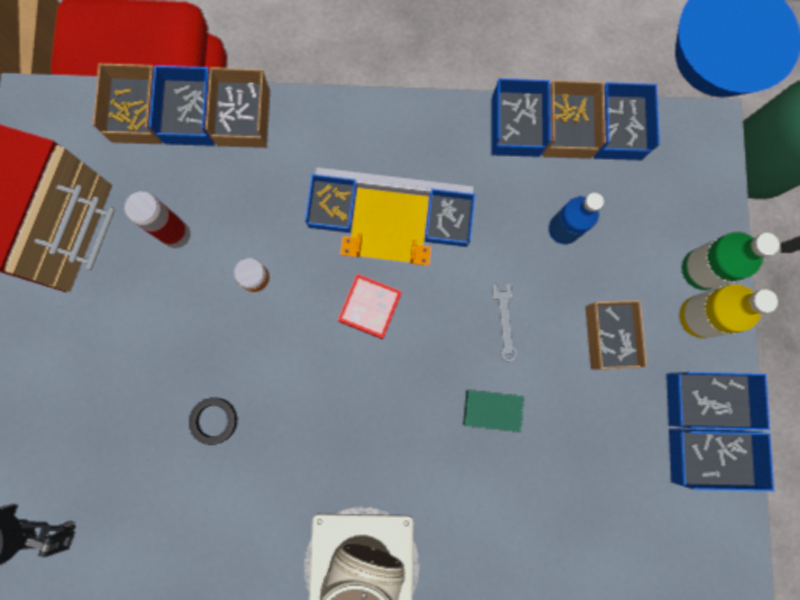

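View pics/side0.png

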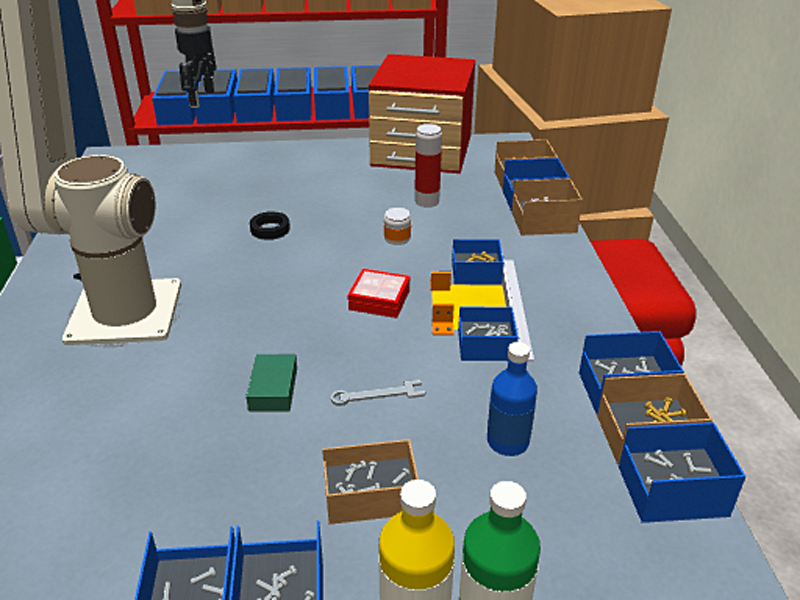

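The top view (800x600) shows the case at about (370,307), the guides at (351,246) and (421,253), and the stop line from (316,170) to (473,190). The tin is at (250,275) and the spanner at (505,322). Next I fit the poses by matching silhouettes.

```bash
cat > h.py <<'E'
import numpy as np, cv2
from scipy.optimize import minimize
from workcell import bot, vision, boxes_of
def proj(c,P,M=None):
    m=vision.camera_model(c) if M is None else M; f=192/np.tan(np.radians(m['fov_y']/2)); W=np.linalg.inv(m['world_from_camera'])
    q=np.asarray(P)@W[:3,:3].T+W[:3,3]; return np.c_[f*q[:,0]/q[:,2]+m['cx'],f*q[:,1]/q[:,2]+m['cy']]
def box(cx,cy,lx,ly,h): return np.array([[cx+a*lx/2,cy+b*ly/2,z] for a in(-1,1) for b in(-1,1) for z in(0,h)])
CASE=[box(0,0,.1,.096,.038)]
BINS=[box(.078,.121,.098,.09,.055),box(.078,-.121,.098,.09,.055)]
def tf(p,P):
    c,s=np.cos(p[2]),np.sin(p[2]); return np.c_[c*P[:,0]-s*P[:,1]+p[0],s*P[:,0]+c*P[:,1]+p[1],P[:,2]]
def hull(c,M,p,parts):
    S=4; im=np.zeros((384*S,512*S),np.uint8)
    for b in parts:
        h=cv2.convexHull(np.float32(proj(c,tf(p,b),M))); cv2.fillConvexPoly(im,np.int32(np.round((h+.5)*S-.5)),255)
    return cv2.resize(im,(512,384),interpolation=cv2.INTER_AREA)/255.
def mask(im,kind,guess=None):
    H=cv2.cvtColor(im,cv2.COLOR_RGB2HSV); h,s,v=H[...,0],H[...,1],H[...,2]
    m=(((h<7)|(h>172))&(s>60)&(v>90)) if kind=='red' else ((h>105)&(h<125)&(s>150)&(v>40))
    return m.astype(np.uint8)
def fit(ims,kind,parts,p0,verbose=True):
    D=[]
    for c,im in ims.items():
        M=vision.camera_model(c); near=cv2.dilate((hull(c,M,p0,parts)>.5).astype(np.uint8),np.ones((25,25)))
        m=mask(im,kind)*near; n,l,st,_=cv2.connectedComponentsWithStats(m); out=np.zeros_like(m)
        cs,_=cv2.findContours(m,cv2.RETR_EXTERNAL,cv2.CHAIN_APPROX_NONE)
        for k in sorted(cs,key=cv2.contourArea)[-len(parts):]: cv2.drawContours(out,[cv2.convexHull(k)],-1,1,-1)
        D.append((c,M,out))
    f=lambda p:sum(np.abs(hull(c,M,p,parts)-o).sum() for c,M,o in D)
    best=np.array(p0,float)
    for st in (.02,.006,.002):
        sx=np.vstack([best]+[best+d for d in np.diag([st,st,st*6])]); best=minimize(f,best,method='Nelder-Mead',options=dict(initial_simplex=sx,xatol=1e-5,fatol=.05)).x
    if verbose: print(kind,list(ims),np.round(best,4),'err px',round(f(best),1),'of',[int(o.sum()) for *_,o in D])
    return best
def rel(bay,p):
    c,s=np.cos(bay[2]),np.sin(bay[2]); d=p[:2]-bay[:2]; return np.array([c*d[0]+s*d[1],-s*d[0]+c*d[1],p[2]-bay[2]])
E
python3 - <<'E'
from h import *
T,S=np.load('top0.npy'),np.load('side0.npy')
def gp(u,v,z):
    m=vision.camera_model('top');f=192/np.tan(np.radians(m['fov_y']/2));W=m['world_from_camera']
    d=W[:3,:3]@[(u-m['cx'])/f,(v-m['cy'])/f,1]; return (W[:3,3]+d*(z-W[2,3])/d[2])[:2]
k=.64
c=gp(370*k,307*k,.038); g=gp(386*k,249*k,.045); print(c,g)
for n,q,z in(('tin',(250,275),.065),('spray',(185,240),0),('box',(494,410),.035),('tape',(213,421),.02),('span',(505,322),0),('bottle',(570,235),0)): print(n,gp(q[0]*k,q[1]*k,z))
for ims in({'top':T},{'side':S},{'top':T,'side':S}):
    b=fit(ims,'blue',BINS,[*g,-.1]); p=fit(ims,'red',CASE,[*c,-.35]); print('rel',rel(b,p))
    if len(ims)==2: np.save('bay.npy',b)
E
```

```text
[ 0.4938863  -0.00172354] [ 0.61051078 -0.03020845]
tin [0.54626103 0.2315201 ]
spray [0.62787407 0.38318034]
box [ 0.29904292 -0.24819947]
tape [0.26528074 0.29558099]
span [ 0.4758126  -0.27739603]
bottle [ 0.66295739 -0.41488115]
blue ['top'] [ 0.6179 -0.0292 -0.0904] err px 131.7 of [1967]
red ['top'] [ 0.4987  0.0009 -0.3561] err px 53.2 of [1110]
rel [-0.12143369  0.0192265  -0.2657214 ]
blue ['side'] [ 0.6198 -0.0322 -0.0864] err px 478.6 of [2654]
red ['side'] [ 0.4988 -0.0022 -0.3697] err px 38.0 of [1021]
rel [-0.12314107  0.01945932 -0.28337556]
blue ['top', 'side'] [ 0.6196 -0.0306 -0.09  ] err px 656.3 of [1967, 2654]
red ['top', 'side'] [ 0.4988 -0.0008 -0.361 ] err px 101.9 of [1110, 1021]
rel [-0.1229708   0.01882819 -0.27101314]
```

```bash
cat >> h.py <<'E'
BAY=np.array([.619,-.0300,-.0900])
def obs():
    o=bot.get_obs(); q=o['tool_rot']; psi=2*np.arctan2(q[1],q[0]); p=np.array(o['eef_pos']); r=rel(BAY,p)
    print('t',round(o['clock'],2),'tcp',np.round(p,4),'psi',round(psi,3),'bay',np.round(r[:2],4),'F',np.round(o['ft_force'],1),'grip',round(o['grip_width'],4)); return p,psi
def plan(bx,by,z,ps):
    p,psi=obs(); c,s=np.cos(BAY[2]),np.sin(BAY[2]); t=BAY[:2]+[c*bx-s*by,s*bx+c*by]; d=t-p[:2]
    print('world',np.round(t,4),'shift cm x y z twist:',np.round([100*(d@[np.cos(psi),np.sin(psi)]),100*(d@[np.sin(psi),-np.cos(psi)]),100*(p[2]-z),(psi-ps+np.pi)%(2*np.pi)-np.pi],3))
E
python3 -c "
from h import *
plan(-.125,.125,.12,1.481)"
```

```text
t 0.1 tcp [0.1263 0.4831 0.202 ] psi 2.886 bay [-0.5368  0.4668] F [ 0.2  1.6 -0.3] grip 0.0856
world [0.5057 0.1057] shift cm x y z twist: [-46.255 -26.914   8.202   1.405]
```

Request:
send_rows(motion="-0.2 -46.2 -26.9 0 1.4; -0.2 -46.2 -26.9 0 1.4; -0.2 -46.2 -26.9 0 1.4; -0.2 -46.2 -26.9 0 1.4; -0.2 -46.2 -26.9 0 1.4")

```text
clock: 0.6
eef_pos: [0.3045, 0.3057, 0.2026]
tool_rot: [0.484, 0.875, -0.0, -0.0]
ft_force: [1.5, 0.8, -0.8]
grip_width: 0.0514
grasp_force: 0.0
```

```bash
python3 -c "
from h import *
plan(-.125,.125,.1,1.481)"
```

```text
t 0.6 tcp [0.3045 0.3057 0.2026] psi 2.13 bay [-0.3434  0.3061] F [ 1.5  0.8 -0.8] grip 0.0514
world [0.5057 0.1057] shift cm x y z twist: [-27.629   6.446  10.256   0.649]
```

Request:
send_rows(motion="-0.2 -27.6 6.4 0 0.65; -0.2 -27.6 6.4 0 0.65; -0.2 -27.6 6.4 0 0.65; -0.2 -27.6 6.4 0 0.65; -0.2 -27.6 6.4 0 0.65")

```text
clock: 1.1
eef_pos: [0.4827, 0.1301, 0.2025]
tool_rot: [0.738, 0.675, -0.0, -0.0]
ft_force: [-0.4, 0.7, -0.1]
grip_width: 0.0515
grasp_force: 0.0
```

```bash
python3 -c "
from h import *
plan(-.125,.125,.1,1.481)"
```

```text
t 1.1 tcp [0.4827 0.1301 0.2025] psi 1.482 bay [-0.1501  0.1472] F [-0.4  0.7 -0.1] grip 0.0515
world [0.5057 0.1057] shift cm x y z twist: [-2.2200e+00  2.5120e+00  1.0253e+01  1.0000e-03]
```

Request:
send_rows(motion="-0.2 -2.2 2.5 4 0; -0.2 -2.2 2.5 9 0; -0.2 -2.2 2.5 14 0; -0.2 -2.2 2.5 17.5 0; -0.2 -2.2 2.5 17.5 0")

```text
clock: 1.6
eef_pos: [0.499, 0.1064, 0.0221]
tool_rot: [0.737, 0.676, -0.006, -0.003]
ft_force: [-1.7, 0.2, -0.4]
grip_width: 0.0511
grasp_force: 0.0
```

```bash
python3 - <<'E'
from h import *
obs()
for c in("side","wrist"):
    im=vision.camera(c); 
    if c=='side': im=im[100:260,150:363]
    cv2.imwrite(f"pics/{c}1.png",cv2.resize(im[:,:,::-1],(800,600),interpolation=cv2.INTER_CUBIC))
E
```

```text
t 1.6 tcp [0.499  0.1064 0.0221] psi 1.485 bay [-0.1318  0.125 ] F [-1.7  0.2 -0.4] grip 0.0511
```

View pics/side1.png

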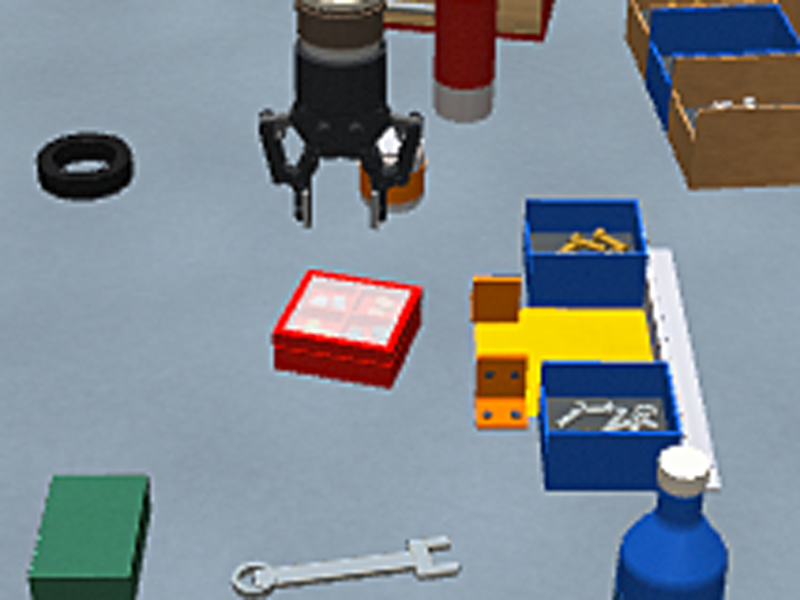

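View pics/wrist1.png

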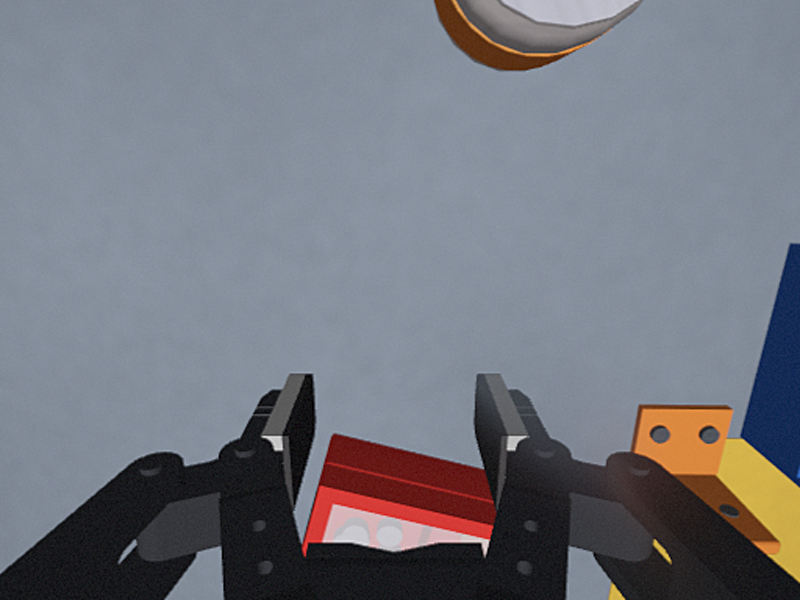

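The fingers stand to the left of the case, clear of the tin, and the rear finger lines up with the case's rear-left corner. I'll push it toward bay -y to square and centre it.

Request:
send_rows(motion="-0.2 -1 0 1 0; -0.2 -2.5 0 1 0; -0.2 -3.1 0 1 0; -0.2 -3.6 0 1 0; -0.2 -4.1 0 1 0")

```text
clock: 2.2
eef_pos: [0.5019, 0.0664, 0.0186]
tool_rot: [0.737, 0.676, 0.001, 0.0]
ft_force: [-0.3, -0.3, 0.8]
grip_width: 0.0511
grasp_force: 0.0
```

Request:
send_rows(motion="-0.2 -0.5 0 0 0; -0.2 -1 0 0 0; -0.2 -1.5 0 0 0; -0.2 -1.9 0 0 0; -0.2 -1.9 0 0 0")

```text
clock: 2.7
eef_pos: [0.4996, 0.0476, 0.0177]
tool_rot: [0.737, 0.676, -0.0, -0.0]
ft_force: [-0.8, -0.2, -1.0]
grip_width: 0.0513
grasp_force: 0.0
```

```bash
python3 - <<'E'
from h import *
obs()
S=vision.camera('side');T=vision.camera('top')
for n,ims in(('top',{'top':T}),('side',{'side':S})):
    p=fit(ims,'red',CASE,[.5,-.018,-.1]); print(rel(BAY,p))
cv2.imwrite("pics/side2.png",cv2.resize(np.hstack([S[110:230,190:350],T[130:250,180:340]])[:,:,::-1],(800,300),interpolation=cv2.INTER_CUBIC))
E
```

```text
t 2.7 tcp [0.4996 0.0476 0.0177] psi 1.485 bay [-0.1259  0.0666] F [-0.8 -0.2 -1. ] grip 0.0513
red ['top'] [ 0.4981 -0.0091 -0.4529] err px 400.5 of [662]
[-0.12229865  0.00998653 -0.36294168]
red ['side'] [ 0.499  -0.0023 -0.3687] err px 38.5 of [1021]
[-0.12202296  0.0167787  -0.27869104]
```

View pics/side2.png

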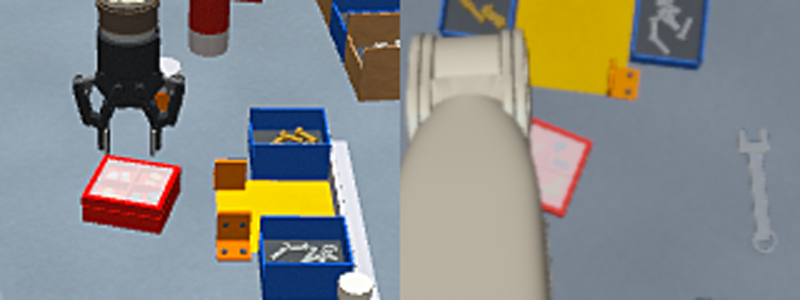

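```bash
python3 - <<'E'
from h import *
p,psi=obs(); ty=np.array([np.sin(psi),-np.cos(psi),0])
for dz in(0,.007): print(proj('side',np.array([p+s*.0255*ty+[0,0,dz] for s in(-1,1)])))
im=vision.camera('side'); cv2.imwrite("pics/side3.png",cv2.resize(im[140:200,200:280,::-1],(800,600),interpolation=cv2.INTER_CUBIC))
E
```

```text
t 2.8 tcp [0.4997 0.0481 0.0178] psi 1.486 bay [-0.1258  0.067 ] F [-0.6  0.6 -0.8] grip 0.0515
[[233.45226756 178.01603133]
 [249.48945696 178.07416402]]
[[233.40769068 176.18499947]
 [249.48618793 176.24280406]]
```

View pics/side3.png

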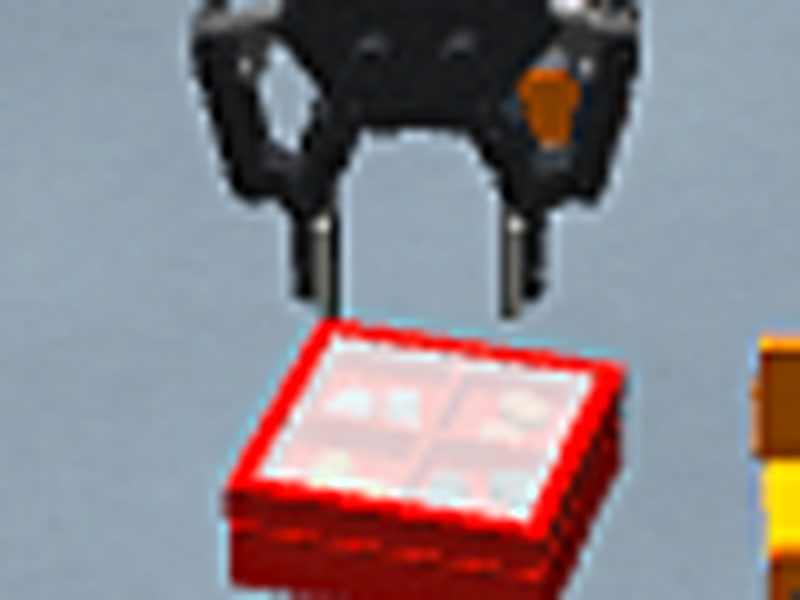

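The side crop shows the fingertips at about px (234,172) and (251,171.5), still short of the case. They show about 6 px higher than the TCP projects to, so I'll cross-check with the wrist camera.

```bash
python3 - <<'E'
from h import *
from scipy.spatial.transform import Rotation as R
o=bot.get_obs(); im=vision.camera('wrist'); m=vision.camera_model('wrist'); print(m['fov_y'],m['cx'],m['cy'],np.round(m['hand_eye'],4).tolist())
print('q',np.round(o['joint_pos'],3), np.round(o['tool_rot'],4))
T=np.eye(4);T[:3,:3]=R.from_quat(o['tool_rot']).as_matrix();T[:3,3]=o['eef_pos']
M=dict(m);M['world_from_camera']=T@m['hand_eye']
big=cv2.resize(im[:,:,::-1],(768,576),interpolation=cv2.INTER_CUBIC)
def dots(P,col):
    for u in proj('w',P,M): cv2.circle(big,tuple(np.int32(u*1.5)),4,col,-1)
dots(tf([.4988,-.0008,-.361],CASE[0]),(0,255,0))
dots(tf([.619,-.03,-.09],BINS[0]),(255,255,0))
g=np.array([[x,y,z] for x in(-.02,.02) for y in(.052,.058) for z in(0,.045)]);dots(tf([.619,-.03,-.09],g),(255,0,255))
tip=np.array([[x,s*.0255,z] for x in(-.011,.011) for s in(-1,1) for z in(0,-.01)]); dots(tip@T[:3,:3].T+T[:3,3],(0,255,255))
cv2.imwrite('pics/w4.png',big)
E
```

```text
63.10793298132289 252.230371346888 191.6462758142925 [[-0.0, -0.9525, -0.3047, 0.0777], [1.0, 0.0002, -0.0007, -0.0008], [0.0007, -0.3047, 0.9525, -0.1715], [0.0, 0.0, 0.0, 1.0]]
q [ 0.096  0.406 -0.283  0.882  0.     1.752] [ 7.365e-01  6.765e-01  0.000e+00 -1.000e-04]
```

View pics/w4.png

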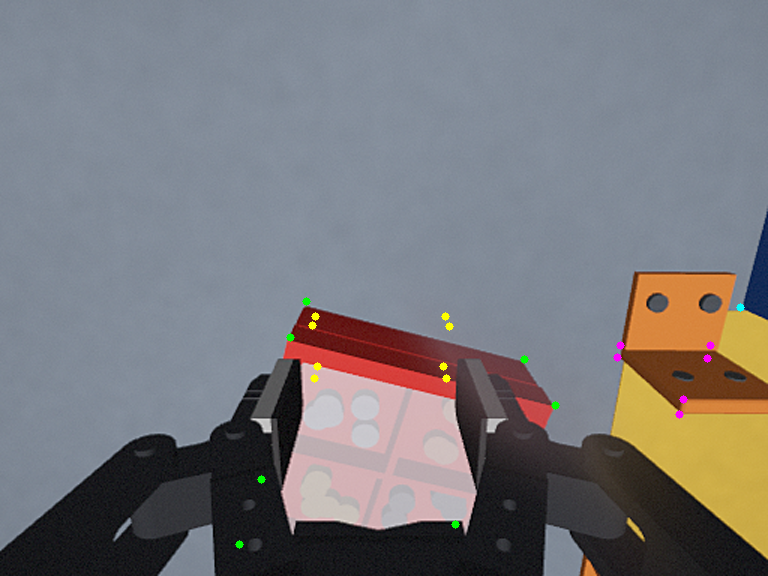

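The wrist view confirms the calibration: the projected case and guide points match. It also shows the partly open fingertips about 30 mm behind the TCP (tips at row 360, px 300 and 456), so they are above the case. I'll back off, close the fingers partly, and measure the tip again.

Request:
send_rows(motion="0.4 2 0 0 0; 0.4 4.5 0 0 0; 0.4 5.5 0 0 0; 0.4 5.5 0 0 0; 0.4 5.5 0 0 0")

```text
clock: 3.4
eef_pos: [0.5041, 0.1026, 0.0177]
tool_rot: [0.736, 0.677, -0.0, 0.0]
ft_force: [0.3, -0.2, -0.7]
grip_width: 0.0253
grasp_force: 0.0
```

```bash
python3 - <<'E'
from h import *
obs(); w=vision.camera('wrist'); s=vision.camera('side')
cv2.imwrite('pics/w5.png',np.hstack([cv2.resize(w[200:384,130:380,::-1],(544,400)),cv2.resize(s[130:190,210:248,::-1],(253,400),interpolation=cv2.INTER_CUBIC)]))
E
```

```text
t 3.4 tcp [0.5041 0.1026 0.0177] psi 1.486 bay [-0.1263  0.1217] F [ 0.3 -0.2 -0.7] grip 0.0253
```

View pics/w5.png

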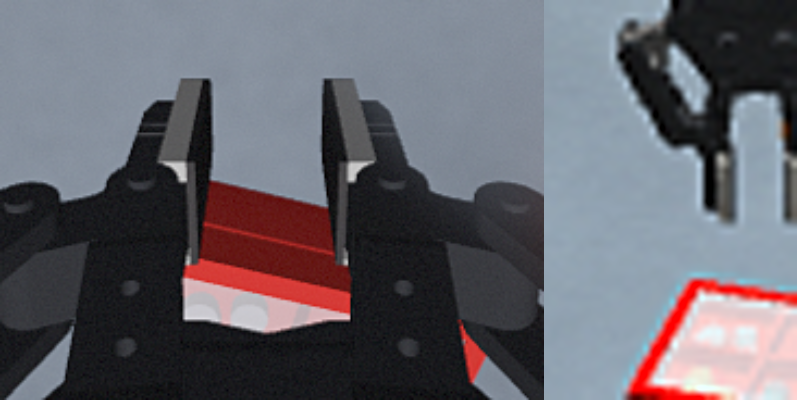

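Request:
send_rows(motion="-0.2 0 0 1 0; -0.2 0 0 1.8 0; -0.2 0 0 2.3 0; -0.2 0 0 2.5 0; -0.2 0 0 2.5 0")

```text
clock: 4.0
eef_pos: [0.5039, 0.1027, -0.0078]
tool_rot: [0.737, 0.676, -0.001, -0.0]
ft_force: [-0.0, 0.7, -0.2]
grip_width: 0.0509
grasp_force: 0.0
```

```bash
python3 - <<'E'
from h import *
p,psi=obs(); w=vision.camera('wrist'); s=vision.camera('side')
ty=np.array([np.sin(psi),-np.cos(psi),0]);tx=np.array([np.cos(psi),np.sin(psi),0])
for dz in(0,.02,.03): print(dz,proj('side',np.array([p+a*.0255*ty-.011*tx+[0,0,dz] for a in(-1,1)])).round(1).tolist())
cv2.imwrite('pics/s6.png',cv2.resize(s[130:190,210:290,::-1],(800,600),interpolation=cv2.INTER_CUBIC))
E
```

```text
t 4.0 tcp [ 0.5039  0.1027 -0.0078] psi 1.486 bay [-0.1265  0.1218] F [-0.   0.7 -0.2] grip 0.0509
0 [[233.9, 177.0], [249.5, 177.1]]
0.02 [[233.8, 171.9], [249.5, 172.0]]
0.03 [[233.8, 169.4], [249.5, 169.4]]
```

View pics/s6.png

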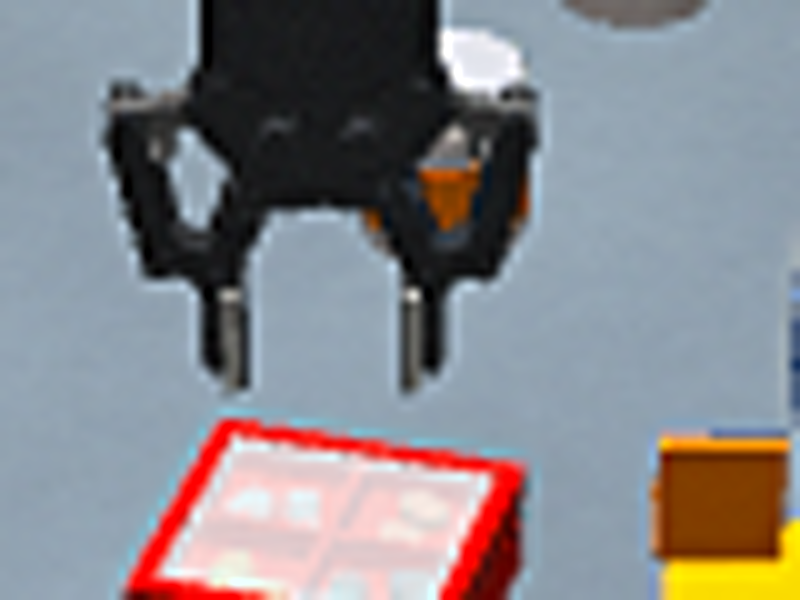

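Fingertips are at row 169, so the tip is about 22 mm above the bench with no contact. I'll lower 10 mm more and then push.

Request:
send_rows(motion="-0.2 0 0 1 0; -0.2 -1.2 0 1 0; -0.2 -2.5 0 1 0; -0.2 -3 0 1 0; -0.2 -3.4 0 1 0")

```text
clock: 4.6
eef_pos: [0.5014, 0.0683, -0.0171]
tool_rot: [0.737, 0.676, 0.0, -0.0]
ft_force: [-0.1, 2.0, -1.0]
grip_width: 0.0514
grasp_force: 0.8
```

Request:
send_rows(motion="-0.2 -0.4 0 0 0; -0.2 -0.8 0 0 0; -0.2 -1.2 0 0 0; -0.2 -1.6 0 0 0; -0.2 -1.6 0 0 0")

```text
clock: 5.1
eef_pos: [0.5002, 0.0524, -0.0171]
tool_rot: [0.737, 0.676, -0.0, 0.0]
ft_force: [0.0, 0.1, -0.2]
grip_width: 0.0513
grasp_force: 0.0
```

```bash
cat >look.py <<'E'
from h import *
import sys
obs(); S=vision.camera('side')
g=list(map(float,sys.argv[1:4])); p=fit({'side':S},'red',CASE,g); print('case in bay',rel(BAY,p).round(4))
if len(sys.argv)>4:
    b=fit({'side':S},'blue',BINS,BAY)
E
python3 look.py .5 -.01 -.25
```

```text
t 5.1 tcp [ 0.5002  0.0524 -0.0171] psi 1.485 bay [-0.1257  0.0714] F [ 0.   0.1 -0.2] grip 0.0513
red ['side'] [ 0.5032 -0.0166 -0.2497] err px 39.9 of [1019]
case in bay [-0.1166  0.0029 -0.1597]
```

Request:
send_rows(motion="-0.2 3 0 0 0; -0.2 5 0 0 0; -0.2 5 0 -4 0; -0.2 5 0 -8 0; -0.2 5 0 -10 0")

```text
clock: 5.65
eef_pos: [0.5066, 0.1033, 0.0862]
tool_rot: [0.736, 0.677, 0.002, 0.002]
ft_force: [0.4, 0.3, -0.5]
grip_width: 0.0511
grasp_force: 0.0
```

```bash
python3 -c "
from h import *
plan(-.225,.0,-.017,-.09)"; python3 look.py .5 -.01 -.2 1
```

```text
t 5.65 tcp [0.5066 0.1033 0.0862] psi 1.487 bay [-0.1239  0.1227] F [ 0.4  0.3 -0.5] grip 0.0511
world [ 0.3949 -0.0098] shift cm x y z twist: [-12.209 -10.182  10.317   1.577]
t 5.65 tcp [0.5066 0.1033 0.0862] psi 1.487 bay [-0.1239  0.1227] F [ 0.4  0.3 -0.5] grip 0.0511
red ['side'] [ 0.5039 -0.0166 -0.2488] err px 44.4 of [1024]
case in bay [-0.1158  0.003  -0.1588]
blue ['side'] [ 0.6201 -0.0323 -0.0863] err px 510.3 of [2681]
```

Request:
send_rows(motion="-0.2 -12.2 -10.2 0 1.57; -0.2 -12.2 -10.2 0 1.57; -0.2 -12.2 -10.2 0 1.57; -0.2 -12.2 -10.2 0 1.57; -0.2 -12.2 -10.2 0 1.57")

```text
clock: 6.2
eef_pos: [0.3904, -0.0117, 0.0826]
tool_rot: [0.935, 0.355, -0.001, 0.0]
ft_force: [1.1, 0.5, 0.6]
grip_width: 0.0512
grasp_force: 0.0
```

```bash
python3 -c "
from h import *
plan(-.225,.0,-.017,-.09)"
```

```text
t 6.2 tcp [ 0.3904 -0.0117  0.0826] psi 0.727 bay [-0.2293 -0.0023] F [1.1 0.5 0.6] grip 0.0512
world [ 0.3949 -0.0098] shift cm x y z twist: [0.458 0.156 9.96  0.817]
```

Request:
send_rows(motion="-0.2 0.4 0.2 0 0.82; -0.2 0.4 0.2 0 0.82; -0.2 0.4 0.2 1 0.82; -0.2 0.4 0.2 3 0.82; -0.2 0.4 0.2 5 0.82")

```text
clock: 6.7
eef_pos: [0.3974, -0.0092, 0.0325]
tool_rot: [1.0, -0.01, 0.001, 0.0]
ft_force: [0.4, -0.6, -1.1]
grip_width: 0.0512
grasp_force: 0.0
```

```bash
python3 -c "
from h import *
plan(-.225,.0,-.017,-.09)"; python3 look.py .5 -.01 -.2
```

```text
t 6.7 tcp [ 0.3974 -0.0092  0.0325] psi -0.02 bay [-0.2226  0.0008] F [ 0.4 -0.6 -1.1] grip 0.0512
world [ 0.3949 -0.0098] shift cm x y z twist: [-0.25   0.064  4.946  0.07 ]
t 6.7 tcp [ 0.3974 -0.0092  0.0325] psi -0.02 bay [-0.2226  0.0008] F [ 0.4 -0.6 -1.1] grip 0.0512
red ['side'] [ 0.503  -0.0165 -0.2516] err px 39.9 of [1019]
case in bay [-0.1167  0.003  -0.1616]
```

Request:
send_rows(motion="-0.2 0 0.1 2.5 0.07; -0.2 0 0.1 4.9 0.07; -0.2 0 0.1 4.9 0.07")

```text
clock: 7.05
eef_pos: [0.393, -0.024, -0.0181]
tool_rot: [0.999, -0.034, -0.003, -0.006]
ft_force: [-0.8, 0.4, 0.1]
grip_width: 0.0516
grasp_force: 0.0
```

Request:
send_rows(motion="-0.2 2 0 0 0; -0.2 3 0 0 0; -0.2 3.5 0 0 0; -0.2 4 0 0 0; -0.2 4.5 0 0 0")

```text
clock: 7.55
eef_pos: [0.4407, -0.0267, -0.0159]
tool_rot: [0.999, -0.034, 0.0, -0.006]
ft_force: [-1.4, 0.8, -0.6]
grip_width: 0.0513
grasp_force: 0.0
```

Request:
send_rows(motion="-0.2 0.5 0 0 0; -0.2 1 0 0 0; -0.2 1.5 0 0 0; -0.2 2 0 0 0; -0.2 2.4 0 0 0")

```text
clock: 8.05
eef_pos: [0.4652, -0.0285, -0.0163]
tool_rot: [0.999, -0.034, 0.0, -0.006]
ft_force: [-1.7, 0.9, 0.2]
grip_width: 0.0512
grasp_force: 1.1
```

```bash
python3 look.py .52 -.01 -.15
```

```text
t 8.05 tcp [ 0.4652 -0.0285 -0.0163] psi -0.068 bay [-0.1534 -0.0123] F [-1.7  0.9  0.2] grip 0.0512
red ['side'] [ 0.5265 -0.0209 -0.278 ] err px 51.6 of [1002]
case in bay [-0.0929  0.0007 -0.188 ]
```

```bash
python3 - <<'E'
from h import *
o=bot.get_obs(); print(np.round(o['joint_pos'],3),np.round(o['tool_rot'],3))
w=vision.camera('wrist'); s=vision.camera('side'); t=vision.camera('top')
f=lambda i,a,b:cv2.resize(i[:,:,::-1],(a,b),interpolation=cv2.INTER_CUBIC)
cv2.imwrite('pics/c7.png',np.vstack([np.hstack([f(w,400,300),f(t[110:215,180:320],400,300)]),f(s[130:210,200:413],800,300)]))
E
```

```text
[-0.069  0.398 -0.414  0.758  0.011  3.141] [ 0.999 -0.034  0.001 -0.006]
```

View pics/c7.png

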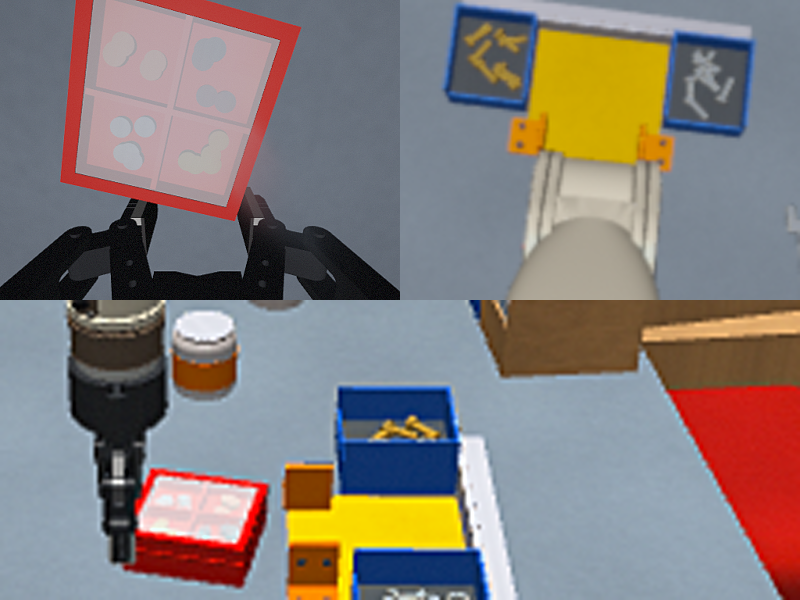

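The wrist view shows only the right finger at the case's rear-right corner, with the case still turned. Joint 6 is also at its limit (3.14), so the hand was not where I commanded it. I'll square the case with side pushes from both sides at psi=1.48, then push forward with the hand turned half a turn.

Request:
send_rows(motion="-0.2 -3 0 0 0; -0.2 -5 0 -3 0; -0.2 -5 0 -8 0; -0.2 -5 0 -10 -0.15; -0.2 -5 0 -10 -0.3")

```text
clock: 8.75
eef_pos: [0.4186, -0.0266, 0.0879]
tool_rot: [0.993, 0.119, 0.006, -0.005]
ft_force: [0.5, 0.2, -1.0]
grip_width: 0.0511
grasp_force: 0.0
```

```bash
python3 -c "
from h import *
plan(-.155,.11,-.017,1.481)"; python3 look.py .52 -.02 -.25
```

```text
t 8.75 tcp [ 0.4186 -0.0266  0.0879] psi 0.238 bay [-0.1999 -0.0146] F [ 0.5  0.2 -1. ] grip 0.0511
world [0.4745 0.0935] shift cm x y z twist: [  8.259 -10.351  10.485  -1.243]
t 8.75 tcp [ 0.4186 -0.0266  0.0879] psi 0.238 bay [-0.1999 -0.0146] F [ 0.5  0.2 -1. ] grip 0.0511
red ['side'] [ 0.5263 -0.0207 -0.3177] err px 42.2 of [1031]
case in bay [-0.0931  0.0009 -0.2277]
```

Request:
send_rows(motion="0.15 -2 1 0 -0.7; 0.15 -2 1 0 -0.7; 0.15 -2 1 0 -0.7; 0.15 -2 1 0 -0.7; 0.15 -2 1 0 -0.7")

```text
clock: 9.3
eef_pos: [0.3975, -0.0406, 0.0834]
tool_rot: [0.893, 0.45, 0.003, -0.005]
ft_force: [0.8, 0.0, -0.1]
grip_width: 0.036
grasp_force: 0.0
```

Request:
send_rows(motion="0.15 0 0 0 -0.7; 0.15 0 0 0 -0.7; 0.15 0 0 0 -0.7; 0.15 0 0 0 -0.7; 0.15 0 0 0 -0.7")

```text
clock: 9.8
eef_pos: [0.3976, -0.0406, 0.0833]
tool_rot: [0.685, 0.729, 0.004, -0.004]
ft_force: [-0.1, 0.4, -0.1]
grip_width: 0.0363
grasp_force: 0.0
```

Request:
send_rows(motion="0.15 0 0 0 -0.7; 0.15 0 0 0 -0.7; 0.15 0 0 0 -0.7; 0.15 0 0 0 -0.7; 0.15 0 0 0 -0.7")

```text
clock: 10.3
eef_pos: [0.3975, -0.0405, 0.0833]
tool_rot: [0.393, 0.92, 0.005, -0.002]
ft_force: [0.1, -0.7, -0.0]
grip_width: 0.0363
grasp_force: 0.0
```

Request:
send_rows(motion="0.15 0 0 0 -0.7; 0.15 0 0 0 -0.7; 0.15 0 0 0 -0.7; 0.15 0 0 0 -0.7; 0.15 0 0 0 -0.7")

```text
clock: 10.8
eef_pos: [0.3975, -0.0405, 0.0833]
tool_rot: [0.054, 0.999, 0.006, 0.0]
ft_force: [-0.1, 0.2, -0.1]
grip_width: 0.0361
grasp_force: 0.0
```

```bash
python3 -c "
from h import *
plan(-.200,.0,-.017,3.0516)
print(bot.get_obs()['joint_pos'].round(2))"; python3 look.py .52 -.02 -.25
```

```text
t 10.8 tcp [ 0.3975 -0.0405  0.0833] psi 3.034 bay [-0.2196 -0.0304] F [-0.1  0.2 -0.1] grip 0.0361
world [ 0.4198 -0.012 ] shift cm x y z twist: [-1.909  3.075 10.032 -0.018]
[-0.11  0.14 -0.45  0.98  0.01 -0.  ]
t 10.8 tcp [ 0.3975 -0.0405  0.0833] psi 3.034 bay [-0.2196 -0.0304] F [-0.1  0.2 -0.1] grip 0.0361
red ['side'] [ 0.5263 -0.0213 -0.3184] err px 41.5 of [1030]
case in bay [-0.0931  0.0004 -0.2284]
```

Request:
send_rows(motion="0.15 0 3.1 2 -0.02; 0.15 0 3.1 6 -0.02; 0.15 0 3.1 10 -0.02; 0.15 -1.9 3.1 10 -0.02; 0.15 -1.9 3.1 10 -0.02")

```text
clock: 11.35
eef_pos: [0.4212, -0.0106, -0.017]
tool_rot: [0.046, 0.999, 0.006, 0.0]
ft_force: [0.7, 0.8, 0.5]
grip_width: 0.0364
grasp_force: 0.0
```

```bash
python3 -c "
from h import *
plan(-.150,.0,-.017,3.0516)"
```

```text
t 11.35 tcp [ 0.4212 -0.0106 -0.017 ] psi 3.049 bay [-0.1987  0.0015] F [0.7 0.8 0.5] grip 0.0364
world [ 0.4696 -0.0165] shift cm x y z twist: [-4.873e+00 -1.360e-01  0.000e+00 -3.000e-03]
```

Good pose. Push to bx ≈ -0.150.

Request:
send_rows(motion="0.15 -2 -0.1 0 0; 0.15 -3.4 -0.1 0 0; 0.15 -3.9 -0.1 0 0; 0.15 -4.4 -0.1 0 0; 0.15 -4.9 -0.1 0 0")

```text
clock: 11.85
eef_pos: [0.467, -0.0161, -0.0161]
tool_rot: [0.045, 0.999, 0.005, -0.001]
ft_force: [-3.2, 0.0, 1.7]
grip_width: 0.0362
grasp_force: 1.4
```

```bash
python3 look.py .52 -.02 -.2
```

```text
t 11.85 tcp [ 0.467  -0.0161 -0.0161] psi 3.051 bay [-0.1527  0.0002] F [-3.2  0.   1.7] grip 0.0362
red ['side'] [ 0.5339 -0.0198 -0.2641] err px 36.0 of [1012]
case in bay [-0.0857  0.0026 -0.1741]
```

Request:
send_rows(motion="0.15 3 0 0 0; 0.15 4 0 -5 0; 0.15 4 0 -8 0.15; 0.15 4 4 -8 0.3; 0.15 4 8 -8 0.45")

```text
clock: 12.4
eef_pos: [0.4379, 0.0617, 0.0669]
tool_rot: [0.256, 0.967, 0.007, 0.002]
ft_force: [1.5, -0.3, -0.2]
grip_width: 0.0363
grasp_force: 0.0
```

```bash
python3 -c "
from h import *
plan(-.147,.105,-.017,1.481)"
```

```text
t 12.4 tcp [0.4379 0.0617 0.0669] psi 2.624 bay [-0.1886  0.075 ] F [ 1.5 -0.3 -0.2] grip 0.0363
world [0.482  0.0878] shift cm x y z twist: [-2.547  4.453  8.386  1.143]
```

Request:
send_rows(motion="0.15 -2.5 4.5 0 1.14; 0.15 -2.5 4.5 0 1.14; 0.15 -2.5 4.5 0 1.14; 0.15 -2.5 4.5 0 1.14; 0.15 -2.5 4.5 0 1.14")

```text
clock: 12.9
eef_pos: [0.48, 0.0889, 0.0654]
tool_rot: [0.591, 0.807, 0.006, -0.003]
ft_force: [-0.0, 0.1, 0.4]
grip_width: 0.0362
grasp_force: 0.0
```

```bash
python3 -c "
from h import *
plan(-.147,.105,-.017,1.481)"
```

```text
t 12.9 tcp [0.48   0.0889 0.0654] psi 1.877 bay [-0.1491  0.106 ] F [-0.   0.1  0.4] grip 0.0362
world [0.482  0.0878] shift cm x y z twist: [-0.17   0.159  8.235  0.396]
```

Request:
send_rows(motion="0.15 -0.2 0.2 2 0.4; 0.15 -0.2 0.2 5 0.4; 0.15 -0.2 0.2 8.2 0.4; 0.15 -0.2 0.2 8.2 0.4")

```text
clock: 13.3
eef_pos: [0.4785, 0.0876, -0.0201]
tool_rot: [0.737, 0.675, 0.001, -0.006]
ft_force: [-0.8, -1.2, 0.1]
grip_width: 0.0365
grasp_force: 0.0
```

Request:
send_rows(motion="0.15 -2 0 0 0; 0.15 -3.3 0 0 0; 0.15 -3.8 0 0 0; 0.15 -4.3 0 0 0; 0.15 -4.8 0 0 0")

```text
clock: 13.8
eef_pos: [0.4782, 0.0406, -0.0165]
tool_rot: [0.737, 0.676, 0.005, -0.004]
ft_force: [-1.0, 3.3, 2.5]
grip_width: 0.0361
grasp_force: 1.4
```

```bash
python3 look.py .532 -.025 -.2
```

```text
t 13.8 tcp [ 0.4782  0.0406 -0.0165] psi 1.484 bay [-0.1465  0.0577] F [-1.   3.3  2.5] grip 0.0361
red ['side'] [ 0.5386 -0.0282 -0.1695] err px 39.5 of [996]
case in bay [-0.0803 -0.0055 -0.0795]
```

Request:
send_rows(motion="0.15 3 0 0 0; 0.15 4 0 -3 0; 0.15 3 0 -7 0; 0.15 0 3 -8 0; 0.15 -5 7.8 -8 0")

```text
clock: 14.35
eef_pos: [0.5415, -0.0021, 0.0655]
tool_rot: [0.736, 0.677, 0.006, -0.002]
ft_force: [1.5, 1.2, -0.2]
grip_width: 0.0362
grasp_force: 0.0
```

```bash
python3 -c "
from h import *
plan(-.068,-.105,-.017,1.481)"; python3 look.py .532 -.025 -.2
```

```text
t 14.35 tcp [ 0.5415 -0.0021  0.0655] psi 1.487 bay [-0.0797  0.0208] F [ 1.5  1.2 -0.2] grip 0.0362
world [ 0.5418 -0.1285] shift cm x y z twist: [-1.2589e+01  1.0930e+00  8.2490e+00  6.0000e-03]
t 14.35 tcp [ 0.5415 -0.0021  0.0655] psi 1.487 bay [-0.0797  0.0208] F [ 1.5  1.2 -0.2] grip 0.0362
red ['side'] [ 0.5397 -0.0292 -0.1438] err px 37.6 of [992]
case in bay [-0.0791 -0.0064 -0.0538]
```

Request:
send_rows(motion="0.15 -5 1.1 0 0; 0.15 -10 1.1 0 0; 0.15 -12.6 1.1 0 0; 0.15 -12.6 1.1 4.2 0; 0.15 -12.6 1.1 8.2 0")

```text
clock: 14.9
eef_pos: [0.5404, -0.1301, -0.021]
tool_rot: [0.738, 0.674, 0.005, -0.002]
ft_force: [0.9, 0.5, -0.6]
grip_width: 0.0362
grasp_force: 0.0
```

```bash
python3 -c "
from h import *
plan(-.068,-.059,-.017,1.481)"; python3 look.py .532 -.025 -.15
```

```text
t 14.9 tcp [ 0.5404 -0.1301 -0.021 ] psi 1.48 bay [-0.0693 -0.1068] F [ 0.9  0.5 -0.6] grip 0.0362
world [ 0.546  -0.0826] shift cm x y z twist: [ 4.777e+00  1.290e-01 -3.990e-01 -1.000e-03]
t 14.9 tcp [ 0.5404 -0.1301 -0.021 ] psi 1.48 bay [-0.0693 -0.1068] F [ 0.9  0.5 -0.6] grip 0.0362
red ['side'] [ 0.5242 -0.0321 -0.1038] err px 841.3 of [112]
case in bay [-0.0943 -0.0106 -0.0138]
```

Request:
send_rows(motion="0.15 2 0.1 -0.3 0; 0.15 3.2 0.1 -0.3 0; 0.15 3.8 0.1 -0.3 0; 0.15 4.3 0.1 -0.3 0; 0.15 4.7 0.1 -0.3 0")

```text
clock: 15.45
eef_pos: [0.5449, -0.0814, -0.0168]
tool_rot: [0.737, 0.675, 0.004, -0.003]
ft_force: [0.6, -2.6, 0.2]
grip_width: 0.0362
grasp_force: 1.3
```

Request:
send_rows(motion="0.15 0 0 0 0; 0.15 -3 0 0 0; 0.15 -4 0 -3 0; 0.15 -4 -4 -8 -0.15; 0.15 -4 -8 -8 -0.3")

```text
clock: 15.95
eef_pos: [0.4652, -0.1164, 0.0656]
tool_rot: [0.626, 0.78, 0.007, 0.001]
ft_force: [0.1, 0.2, 0.8]
grip_width: 0.0361
grasp_force: 0.0
```

```bash
python3 -c "
from h import *
plan(-.190,0,-.017,3.0516)"
```

```text
t 15.95 tcp [ 0.4652 -0.1164  0.0656] psi 1.789 bay [-0.1454 -0.0999] F [0.1 0.2 0.8] grip 0.0361
world [ 0.4298 -0.0129] shift cm x y z twist: [10.87  -1.226  8.257 -1.263]
```

Request:
send_rows(motion="0.15 3 -5 0 -1.26; 0.15 8 -4 0 -1.26; 0.15 10.9 -1.2 0 -1.26; 0.15 10.9 -1.2 0 -1.26; 0.15 10.9 -1.2 0 -1.26")

```text
clock: 16.45
eef_pos: [0.4262, -0.0095, 0.0634]
tool_rot: [0.295, 0.955, 0.006, -0.001]
ft_force: [-0.1, -0.4, -0.5]
grip_width: 0.0366
grasp_force: 0.0
```

Request:
send_rows(motion="0.15 0 0 0 -0.51; 0.15 0 0 0 -0.51; 0.15 0 0 0 -0.51; 0.15 0 0 0 -0.51")

```text
clock: 16.85
eef_pos: [0.4258, -0.0107, 0.0632]
tool_rot: [0.047, 0.999, 0.006, 0.0]
ft_force: [-0.0, 0.0, -0.5]
grip_width: 0.0365
grasp_force: 0.0
```

```bash
python3 -c "
from h import *
plan(-.190,0,-.017,3.0516)"; python3 look.py .54 -.02 -.1 1; python3 - <<'E'
from h import *
T=vision.camera('top'); p=fit({'top':T},'red',CASE,[.54,-.02,-.1]); b=fit({'top':T},'blue',BINS,BAY); print(rel(b,p),rel(BAY,p))
E
```

```text
t 16.85 tcp [ 0.4258 -0.0107  0.0632] psi 3.047 bay [-0.1942  0.0018] F [-0.   0.  -0.5] grip 0.0365
world [ 0.4298 -0.0129] shift cm x y z twist: [-4.190e-01 -1.790e-01  8.016e+00 -5.000e-03]
t 16.85 tcp [ 0.4258 -0.0107  0.0632] psi 3.047 bay [-0.1942  0.0018] F [-0.   0.  -0.5] grip 0.0365
red ['side'] [ 0.5372 -0.0239 -0.0727] err px 27.5 of [942]
case in bay [-0.082  -0.0013  0.0173]
blue ['side'] [ 0.6201 -0.0323 -0.0863] err px 510.3 of [2681]
red ['top'] [ 0.5516 -0.0203 -0.1257] err px 741.0 of [308]
blue ['top'] [ 0.6179 -0.0291 -0.0901] err px 131.6 of [1968]
[-0.06672564  0.00277588 -0.03557068] [-0.06795317  0.00360033 -0.03568287]
```

The case is now square to the bay within about 0.02 rad and centred within about 1 mm. Next is the straight push, with the fingers narrower to keep the linkage clear of the guides.

Request:
send_rows(motion="0.3 0 -0.2 3 0; 0.3 0 -0.2 7.5 0; 0.3 -2 -0.2 7.5 0; 0.3 -4 -0.2 7.5 0; 0.3 -4.6 -0.2 7.5 0")

```text
clock: 17.45
eef_pos: [0.4738, -0.0167, -0.012]
tool_rot: [0.05, 0.999, 0.006, 0.001]
ft_force: [-0.6, 0.1, 0.0]
grip_width: 0.0302
grasp_force: 0.0
```

Request:
send_rows(motion="0.3 -0.5 0 0 0; 0.3 -1 0 0 0; 0.3 -1.5 0 0 0; 0.3 -2 0 0 0; 0.3 -2.5 0 0 0")

```text
clock: 17.95
eef_pos: [0.4966, -0.019, -0.0121]
tool_rot: [0.049, 0.999, 0.006, 0.0]
ft_force: [-1.6, 0.8, -2.4]
grip_width: 0.0299
grasp_force: 0.8
```

```bash
python3 -c "
from h import *
plan(.017,0,-.012,3.0516)"; python3 look.py .56 -.025 -.09
```

```text
t 17.95 tcp [ 0.4966 -0.019  -0.0121] psi 3.043 bay [-0.1229 -0.    ] F [-1.6  0.8 -2.4] grip 0.0299
world [ 0.6359 -0.0315] shift cm x y z twist: [-1.3985e+01  1.2600e-01 -1.3000e-02 -9.0000e-03]
t 17.95 tcp [ 0.4966 -0.019  -0.0121] psi 3.043 bay [-0.1229 -0.    ] F [-1.6  0.8 -2.4] grip 0.0299
red ['side'] [ 0.5571 -0.0251 -0.1122] err px 38.3 of [924]
case in bay [-0.0621 -0.0007 -0.0222]
```

Request:
send_rows(motion="0.3 -0.5 0 0 -0.01; 0.3 -1 0 0 -0.01; 0.3 -1.5 0 0 -0.01; 0.3 -2 0 0 -0.01; 0.3 -2.5 0 0 -0.01")

```text
clock: 18.5
eef_pos: [0.5218, -0.0214, -0.0121]
tool_rot: [0.044, 0.999, 0.006, 0.0]
ft_force: [-2.7, -0.0, 1.3]
grip_width: 0.0301
grasp_force: 1.4
```

Request:
send_rows(motion="0.3 -0.5 0 0 0; 0.3 -1 0 0 0; 0.3 -1.5 0 0 0; 0.3 -2 0 0 0; 0.3 -2.5 0 0 0")

```text
clock: 19.0
eef_pos: [0.5467, -0.0237, -0.0121]
tool_rot: [0.044, 0.999, 0.006, 0.0]
ft_force: [-2.2, -0.4, 1.2]
grip_width: 0.0297
grasp_force: 1.4
```

```bash
python3 -c "
from h import *
plan(.017,0,-.012,3.0516)"; python3 look.py .605 -.03 -.09
```

```text
t 19.0 tcp [ 0.5467 -0.0237 -0.0121] psi 3.053 bay [-0.0726 -0.0002] F [-2.2 -0.4  1.2] grip 0.0297
world [ 0.6359 -0.0315] shift cm x y z twist: [-8.96e+00  5.00e-03 -7.00e-03  1.00e-03]
t 19.0 tcp [ 0.5467 -0.0237 -0.0121] psi 3.053 bay [-0.0726 -0.0002] F [-2.2 -0.4  1.2] grip 0.0297
red ['side'] [ 0.6075 -0.0292 -0.1161] err px 40.3 of [921]
case in bay [-0.0115 -0.0002 -0.0261]
```

Request:
send_rows(motion="0.3 -0.5 0 0 0; 0.3 -1 0 0 0; 0.3 -1.5 0 0 0; 0.3 -2 0 0 0; 0.3 -2.5 0 0 0")

```text
clock: 19.55
eef_pos: [0.5716, -0.0259, -0.0121]
tool_rot: [0.044, 0.999, 0.006, 0.0]
ft_force: [-3.3, 0.5, 0.9]
grip_width: 0.0298
grasp_force: 1.5
```

Request:
send_rows(motion="0.3 -0.5 0 0 0; 0.3 -1 0 0 0; 0.3 -1.5 0 0 0; 0.3 -2 0 0 0; 0.3 -2.5 0 0 0")

```text
clock: 20.05
eef_pos: [0.5965, -0.0281, -0.0121]
tool_rot: [0.044, 0.999, 0.006, 0.0]
ft_force: [-2.8, 0.5, 2.0]
grip_width: 0.0299
grasp_force: 1.5
```

Request:
send_rows(motion="0.3 -0.5 0 0 0; 0.3 -1 0 0 0; 0.3 -1.5 0 0 0; 0.3 -2 0 0 0; 0.3 -2.5 0 0 0")

```text
clock: 20.55
eef_pos: [0.6215, -0.0303, -0.0121]
tool_rot: [0.044, 0.999, 0.006, 0.0]
ft_force: [-4.1, 0.2, 0.8]
grip_width: 0.03
grasp_force: 1.6
```

```bash
python3 -c "
from h import *
plan(.017,0,-.012,3.0516)"
```

```text
t 20.55 tcp [ 0.6215 -0.0303 -0.0121] psi 3.053 bay [ 0.0025 -0.    ] F [-4.1  0.2  0.8] grip 0.03
world [ 0.6359 -0.0315] shift cm x y z twist: [-1.453e+00  2.000e-03 -7.000e-03  1.000e-03]
```

Request:
send_rows(motion="0.3 -0.3 0 0 0; 0.3 -0.6 0 0 0; 0.3 -0.9 0 0 0; 0.3 -1.1 0 0 0; 0.3 -1.3 0 0 0")

```text
clock: 21.05
eef_pos: [0.634, -0.0314, -0.0121]
tool_rot: [0.044, 0.999, 0.006, -0.0]
ft_force: [-3.5, -0.4, 2.1]
grip_width: 0.0302
grasp_force: 1.8
```

Request:
send_rows(motion="0.3 -0.1 0 0 0; 0.3 -0.2 0 0 0; 0.3 -0.3 0 0 0")

```text
clock: 21.35
eef_pos: [0.6361, -0.0316, -0.0121]
tool_rot: [0.044, 0.999, 0.006, -0.001]
ft_force: [-7.3, 1.3, 5.3]
grip_width: 0.0299
grasp_force: 3.7
```

Request:
send_rows(motion="0.3 -0.1 0 0 0; 0.3 -0.2 0 0 0")

```text
clock: 21.55
eef_pos: [0.636, -0.0315, -0.0121]
tool_rot: [0.044, 0.999, 0.006, -0.003]
ft_force: [-12.3, 0.9, 9.6]
grip_width: 0.0301
grasp_force: 6.1
```

Request:
send_rows(motion="0.3 -0.1 0 0 0; 0.3 -0.1 0 0 0")

```text
clock: 21.75
eef_pos: [0.6359, -0.0315, -0.0121]
tool_rot: [0.044, 0.999, 0.006, -0.004]
ft_force: [-12.4, 1.2, 10.3]
grip_width: 0.0297
grasp_force: 6.4
```

```bash
python3 look.py .697 -.037 -.09
```

```text
t 21.75 tcp [ 0.6359 -0.0315 -0.0121] psi 3.053 bay [ 0.017 -0.   ] F [-12.4   1.2  10.3] grip 0.0297
red ['side'] [ 0.7018 -0.0204 -0.1662] err px 219.4 of [728]
case in bay [ 0.0817  0.017  -0.0762]
```

Request:
send_rows(motion="0.3 0.3 0 0 0; 0.3 1 0 0 0; 0.3 3 0 0 0; 0.3 6 0 0 0; 0.3 10 0 0 0")

```text
clock: 22.3
eef_pos: [0.5423, -0.0233, -0.0117]
tool_rot: [0.044, 0.999, 0.006, 0.003]
ft_force: [-0.6, -0.4, -0.0]
grip_width: 0.0299
grasp_force: 0.0
```

Request:
send_rows(motion="0.3 3 0 -3 0; 0.3 6 0 -8 0; 0.3 9 0 -13 0; 0.3 12 0 -18 0; 0.3 14 0 -22 0")

```text
clock: 22.8
eef_pos: [0.4095, -0.0138, 0.1925]
tool_rot: [0.044, 0.999, 0.006, 0.002]
ft_force: [1.3, 0.5, 0.9]
grip_width: 0.03
grasp_force: 0.0
```

```bash
python3 look.py .697 -.037 -.09; python3 - <<'E'
from h import *
T=vision.camera('top'); p=fit({'top':T},'red',CASE,[.697,-.037,-.09]); b=fit({'top':T},'blue',BINS,BAY); print(rel(b,p))
T0=np.load('top0.npy'); d=np.abs(T.astype(int)-T0).max(2)>60
print([st[:5].tolist() for st in cv2.connectedComponentsWithStats(d.astype(np.uint8))[2][1:] if st[4]>15])
cv2.imwrite('pics/end.png',cv2.resize(T[90:210,150:310,::-1],(640,480)))
E
```

```text
t 22.8 tcp [ 0.4095 -0.0138  0.1925] psi 3.053 bay [-0.2101 -0.0027] F [1.3 0.5 0.9] grip 0.03
red ['side'] [ 0.6997 -0.0219 -0.1073] err px 206.2 of [760]
case in bay [ 0.0796  0.0154 -0.0173]
red ['top'] [ 0.6984 -0.0345 -0.0876] err px 56.2 of [1008]
blue ['top'] [ 0.6179 -0.029  -0.0898] err px 131.6 of [1969]
[0.0807305  0.00173704 0.00220491]
[[233, 117, 33, 37, 999], [204, 177, 9, 67, 300], [183, 176, 80, 208, 7744], [261, 181, 9, 67, 283], [0, 323, 48, 38, 943], [221, 328, 25, 2, 26], [205, 342, 54, 42, 790], [266, 344, 2, 40, 65], [159, 360, 23, 24, 301], [240, 375, 12, 9, 27], [212, 377, 30, 7, 135]]
```

```bash
python3 -c "
from workcell import workorder
print(workorder.job_done())"
```

```text
the job is handed in; nothing more can be done
None
```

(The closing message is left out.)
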